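# Close the squaring jig on a card box past its spring catch

## Task

Close the squaring jig on the small card box: with a fingertip press the spring catch's thumb bar down and, while it is held down, push the sliding fence past the catch by the rear of its shoe, and go on until the fence is fully home and the catch has sprung up again and locked it, with the box square between the two fences. Only press and push: do not touch or lift the box, do not take hold of the fence by its white facing, and leave the other things where they are. Finish clear of the jig.

Things in the scene. Friction and masses are not known exactly. Their poses are not given: they have to be found in the camera images.
- jig: Box-squaring jig fixed on the table: plywood board 260 x 285 mm, its top 16 mm up. Origin on the table top; the board spans x -145 to +115, y -130 to +155 mm of this frame. z up, x away from the robot, y the way the sliding fence closes. 'Jig x, y, z' below means this frame, in mm. A guide rail for the sliding fence runs along jig x = -66 and ends in a stop post 52 mm high at y = +135
- fixed_face (a point): Middle of the face of the fixed fence (aluminium with white facing, top 60 mm above the table) that stands across the left of the bed: jig x = 39, y = 111, z = 38; it spans jig x -30 to +108. 61 mm are left between the two fences when the sliding one is closed
- fence (a joint): Travel of the sliding fence (m) along jig +y: 0 = open, locked in its first notch, as it starts; 0.055 = fully closed, its second notch over the catch's nose; an end stop ends the travel at 0.056. Once free it takes about 2 N to slide, some 4 N while the catch rubs under its strap. It carries a shoe, a notched strap and the blade that pushes the box, all told below
- shoe_rear (a point): Point to push: on the flat rear face (facing jig -y) of the fence's shoe, above the middle line of the catch bar, 54.5 mm above the table; moves with the fence. The face spans jig x -134 to -88, z 43 to 66. The shoe (aluminium top plate 88 x 88 mm, turned down at the rear into this push plate, on a black bearing block) fills jig y -17 to +71 when open; it hangs 3 mm above the end of the catch bar
- strap_end (a point): Free end of the fence's flat steel strap, top face: jig x = -72, y = -112, z = 34 when open. The strap (jig x -86 to -57, z 28 to 34) trails from the shoe back to here and has two square notches in its robot-side edge; the catch's nose stands in one. Stay off it: a fingertip on the bar must keep to jig x below -86
- catch (a joint): How far the spring catch is pressed down (m): 0 = up, 0.012 = bottomed. The fence is free only while it is pressed at least 0.0065; 0.009 is a good depth. Spring: 3 N at the top, 7 N at the bottom. Once the strap has slid 10 mm over the nose it keeps the catch down (at about 0.0065) by itself, until the second notch arrives and the nose springs up into it
- catch_bar_top (a point): Middle of the top of the catch's thumb bar (steel, black rubber tread), 40 mm above the table when up; moves straight down. The bar spans jig x -130 to -94 and y -86 to -14 and may be pressed anywhere. The shoe's rear face stands 33 mm from here in jig +y when the fence is open. Past the bar (y above -14) only the board, 16 mm high, lies below; at y below -88 is a guide block 40 mm high
- fence_face (a point): Middle of the white plastic facing on the sliding fence's blade, on the side that looks to the box; 146 mm long, 37 mm high; jig x = 29, y = -5, z = 38.5 when the fence is open. The blade with it fills jig x -50 to +102, y -17 to -5, z 18 to 60 then. The fingers stay off this facing
- box_centre (a point): Centre of the small grey card box with a dark lid, 58 x 96 x 31 mm, loose on the jig's bed between the fences. Its long side (its own y axis, 96 mm) lies roughly along jig x, somewhat askew. The fingers stay off it; the fence moves it
- tape: Bystander: a flat roll of white paper tape, 60 mm across and 13 mm high, lying on the jig's board behind the sliding fence; origin at the centre of its underside
- glue: Bystander: a glue stick standing upright behind the jig, 25 mm across and 88 mm high; origin at the centre of its underside
- labels: Bystander: a white roll of labels, 64 mm across and 38 mm high, standing behind the jig; origin at the centre of its underside
- pen: Bystander: a ball pen, 142 mm long and 10 mm thick, lying on the table in front of the jig (robot's side); origin at the middle of its underside
- cards: Bystander: a banded bundle of printed cards, 71 x 104 x 29 mm; origin at the centre of its underside
- pad: Bystander: a flat black ink pad with its lid shut, 65 x 98 x 20 mm; origin at the centre of its underside
- stamp: Bystander: a brown hand stamp standing on its foot, 22 x 46 mm and 64 mm high; origin at the centre of its underside
- stapler: Bystander: a desk stapler, 30 x 130 x 56 mm; origin at the centre of its underside

How it is judged:
By the outcome, as a careful person would: the job done as asked, in the order asked, and still so for the second after the job is handed in, with the robot touching nothing.
It also fails if it takes over 40 s, if anything falls off the work surface, if the arm or the gripper's body presses on something with over 40 N, if the wrist force passes 120 N, or if a joint passes its speed limit or range.

## Robot

A 6-joint arm with a two-finger parallel gripper is mounted at the origin on a cart in front of the work surface, level with it; the furniture and walls round the work are solid. World frame = base frame: x ahead of the robot, y to its left, z up, the work surface at z = 0. Lengths are in m, angles in rad, forces in N, time in s.
With the tool pointing down it reaches from about 0.25 to 0.8 m from the base axis. Payload 3.9 kg.
Tool frame: the origin (TCP) lies at the very end of the fingers, on their centre line; the grasp point (between the pads) lies 19 mm behind it (ctrl.grip_point_offset is the distance from the TCP to the grasp point, in m); z points along the fingers, y is the line along which they close (so a half turn about z gives the same grasp; the last joint's range is limited). The gripper opens to 85 mm and grips with 20 to 120 N. Pads are 22 mm wide; open, the fingers measure 114 mm over their backs; the gripper's body (76 mm by 85 mm) begins 54 mm behind the grasp point. The pads swing forward as they close: fully open they stand 13 mm farther back than shut.
Start: joints at [-1.315, 0.26, -0.138, 1.173, 0, 1.571], TCP at [0.133, -0.508, 0.231] pointing down, gripper open.
Joint ranges: [-2.78, 2.78], [-0.83, 1.72], [-1.28, 1.37], [-1.9, 2.12], [-1.57, 1.48], [-3.14, 3.14]. Speed limits (rad/s): [2.57, 2.57, 3.14, 3.14, 3.14, 3.14].

## Interface

Orientations are given as a unit quaternion [x, y, z, w].
In Python, from station import ctrl gives the robot as it stands. The module is installed in compiled form; this text tells all that it offers.
- The arm moves only by the tool move_arm, never from a script. Its argument "motion" is a list of rows, each an object of numbers: "hand": the gripper's target within -1 to 1 (fully open at 1, half-way at 0, shut at -1); "tx", "ty", "tz": the shift along the tool's x, y, z normalised to -1 to 1, where 1 is 0.5 m; "twist": the turn about the tool's z normalised to -1 to 1, where 1 is 120 degrees. In form: [{"hand": .., "tx": .., "ty": .., "tz": .., "twist": ..}, ...]. A call has 1 to 10 rows; each row is the pose to reach, as a shift and turn from the pose commanded when the call began, along the tool's axes at that moment; what a row does not reach only later rows make up. A row lasts 1/12 s, in which the tool goes at most 41.7 mm and 7.16 degrees, less where a joint would pass 70% of its speed; a pose out of reach is approached as far as the arm can. A call with a number of a shift or a turn outside -1 to 1 is refused whole. A call with a gripper value outside its range is refused whole. The fingers move at their own pace and stop on an object; "grip_force" is the grip in N (left out, the last holds). Time passes only in rows, so rows that repeat a pose let the fingers close. It gives the time, the measured TCP pose, the force, the opening and the grip force at its end, in the units of the state.
- ctrl.get_obs(): the state, without advancing time (a new reading comes with each control period).
- ctrl.capture(name): name is "side" or "top" or "wrist"; returns (picture, depth): 384x512x3 uint8, red, green, blue; 384x512 float32, m along the optical axis (not along the pixel's ray), 0 where there is no reading.
- ctrl.calibration(name): a dict with "intrinsics" (3x3 intrinsics, pixels), "R" (3x3) and "t" (3): a world point X has camera coordinates R X + t; the wrist camera has in their place "hand_eye" (4x4, takes a point from camera to tool coordinates, whose origin is the TCP and whose axes are the flange's). Camera axes: x right, y down, z forward; pixel columns grow to the right and rows downward; lengths in m; the calibration is good to about 2 mm. A picture is of the moment at which its call begins: read the wrist's pose just before it. calibration takes no time and is no camera call.
- ctrl.sign_off(): hands the job in; it is judged then, once.
The state is a dict: "clock": time; "qpos": joint angles; "joint_vel": joint speeds; "joint_efforts": joint torques, N m; "tool_pos": TCP position; "tool_rot": TCP orientation; "ft_force": force on the tool from outside, world axes, zero at the start; "wrist_torque": the same for the moment, N m; "gripper_width": finger opening in m; "grip_force": force on a finger pad.
Only numpy, scipy, OpenCV 4.12 (cv2) and the standard library are available. Lean on these libraries where they do the work, as an engineer would, in place of code of your own. Each camera call takes 0.05 s, during which the arm holds its last target. There are 200 camera calls.

## Working session

There is one attempt and no reset: what is moved stays moved. The work goes in short steps, Python scripts to look and compute and a tool call to move; the robot and the scene stay as the last step left them, time stands still between calls to the robot, and variables do not carry over. Pictures are saved under pics/ and viewed, at most 10 in all, crops included, and the job is handed in when it is done.

Besides the shell and the picture viewer there is one more tool, called after "Emit:" by a JSON object that holds its "api" and its "payload". move_arm: Moves the arm, as the interface text tells. Its arguments: {"type":"object","properties":{"motion":{"type":"array"},"grip_force":{"type":"number"}},"required":["motion"]}

```bash
mkdir -p pics; python3 - <<'E'
from station import ctrl
import cv2,numpy as np
o=ctrl.get_obs();print(o['tool_pos'],o['tool_rot'],o['clock'],o['gripper_width'])
for n in('top','side'):
    p,d=ctrl.capture(n);cv2.imwrite(f'pics/{n}0.png',cv2.resize(p[:,:,::-1],(800,600)));np.save(f'pics/{n}0.npy',d)
    c=ctrl.calibration(n);print(n,c)
E
```

```text
[ 0.13267141 -0.50725111  0.23045181] [ 9.91831295e-01  1.27552752e-01 -1.28118986e-04 -9.80507367e-04] 0.0 0.0853965855292793
top {'intrinsics': array([[493.50212004,   0.        , 249.26741837],
       [  0.        , 493.50212004, 192.33057685],
       [  0.        ,   0.        ,   1.        ]]), 'R': array([[-0.02377013, -0.99959126, -0.01588374],
       [-0.98767757,  0.02593929, -0.15433782],
       [ 0.15468675,  0.01201938, -0.98789045]]), 't': array([-0.00781534,  0.60596218,  1.6530384 ])}
side {'intrinsics': array([[431.75127395,   0.        , 255.15793948],
       [  0.        , 431.75127395, 186.18270337],
       [  0.        ,   0.        ,   1.        ]]), 'R': array([[ 0.90582587, -0.42292716,  0.0247407 ],
       [-0.16700625, -0.4101441 , -0.89659953],
       [ 0.38934355,  0.8080312 , -0.44215062]]), 't': array([-0.5600034 ,  0.12720033,  1.15153602])}
```

View pics/top0.png

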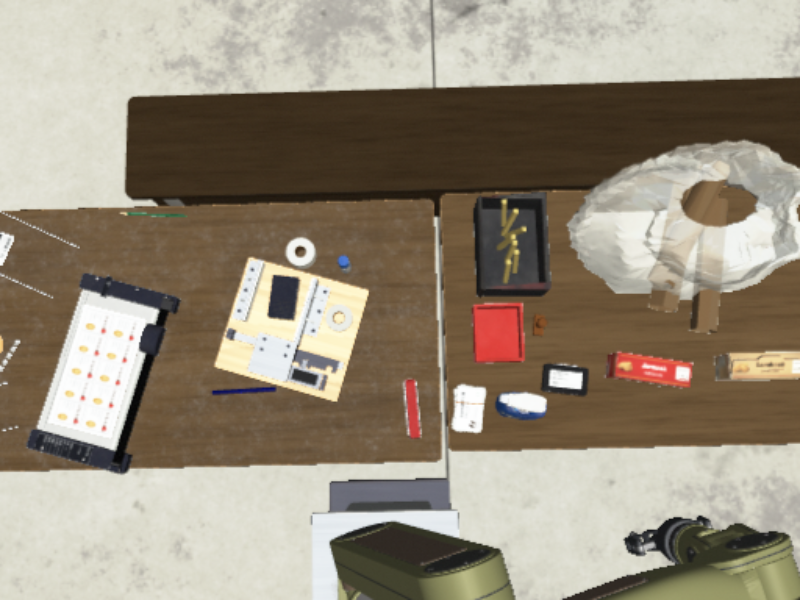

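View pics/side0.png

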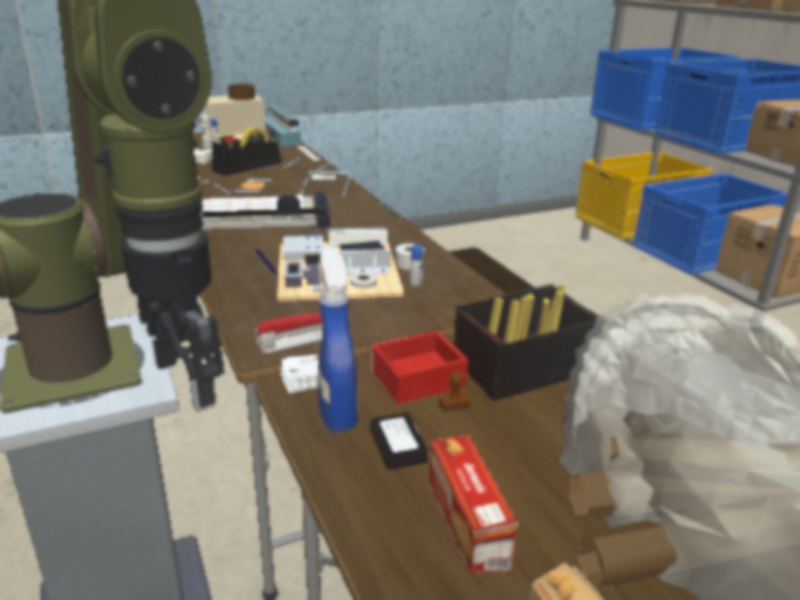

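```bash
cat > h.py <<'E'
from station import ctrl
import numpy as np
from scipy.spatial.transform import Rotation as Rot
def ray(cam,u,v,z):
    c=ctrl.calibration(cam);K,R,t=c['intrinsics'],c['R'],c['t']
    C=-R.T@t;d=R.T@np.linalg.inv(K)@[u,v,1]
    return C+d*(z-C[2])/d[2]
E
python3 - <<'E'
import cv2
p=cv2.imread('pics/top0.png');p=cv2.resize(p,(512,384))
from station import ctrl
p=ctrl.capture('top')[0][:,:,::-1]
cv2.imwrite('pics/crop.png',cv2.resize(p[155:265,130:245],None,fx=5.4,fy=5.4,interpolation=cv2.INTER_CUBIC))
E
```

```text
(no output)
```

View pics/crop.png

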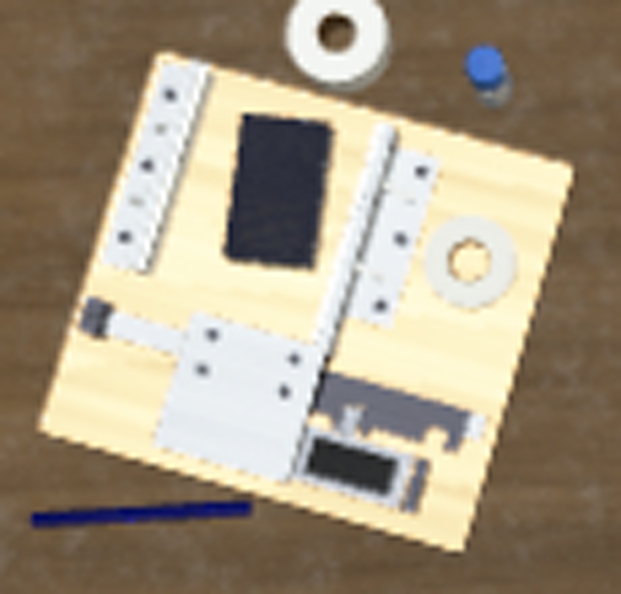

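The crop shows the board corners at TL(155,52), TR(574,168), BR(464,551) and BL(39,431), the thumb bar's tread centre near (350,465), and the shoe plate left of it.

```bash
python3 - <<'E'
from h import *
W=[];f=lambda u,v,z:ray('top',130+(u+.5)/5.4-.5,155+(v+.5)/5.4-.5,z)
W=np.array([f(u,v,.016)[:2] for u,v in[(155,52),(574,168),(464,551),(39,431)]])
J=np.array([(115,155),(115,-130),(-145,-130),(-145,155)])/1e3
a=(J-J.mean(0))@[1,1j];b=(W-W.mean(0))@[1,1j]
s=np.vdot(a,b);th=np.angle(s);print('scale',abs(s)/np.vdot(a,a).real,'th',th,np.degrees(th))
R=np.array([[np.cos(th),-np.sin(th)],[np.sin(th),np.cos(th)]])
t=W.mean(0)-R@J.mean(0);print('t',t,'resid',W-(J@R.T+t))
bar=f(350,465,.04);print('bar meas',bar, 'jig',R.T@(bar[:2]-t))
np.savez('jig.npz',R=R,t=t,th=th)
P=lambda x,y:R@np.array([x,y])/1e3+t
print('bar',P(-112,-50),'shoe rear',P(-112,-17))
o=ctrl.get_obs();M=Rot.from_quat(o['tool_rot']).as_matrix();print(M)
print(ctrl.calibration('wrist'))
E
```

```text
scale 0.997298113215311 th -0.29563986553943405 -16.938916551224718
t [0.5650628  0.18174777] resid [[-3.43263707e-04  1.41402825e-03]
 [-1.94886858e-03  1.41244964e-05]
 [ 1.05706279e-03 -7.55497116e-04]
 [ 1.23506950e-03 -6.72655630e-04]]
bar meas [0.44453552 0.16828715 0.04      ] jig [-0.11137653 -0.04799251]
bar [0.44335421 0.1665484 ] shoe rear [0.45296883 0.19811672]
[[ 9.67452132e-01  2.53053800e-01 -3.84213947e-04]
 [ 2.53054091e-01 -9.67450951e-01  1.51132971e-03]
 [ 1.07395767e-05 -1.55936606e-03 -9.99998784e-01]]
{'intrinsics': array([[310.20087132,   0.        , 260.55408011],
       [  0.        , 310.20087132, 196.42691583],
       [  0.        ,   0.        ,   1.        ]]), 'hand_eye': array([[-2.95634710e-04, -9.46906204e-01, -3.21509802e-01,
         8.26311952e-02],
       [ 9.99999935e-01, -3.46896958e-04,  1.02156113e-04,
        -1.10625739e-03],
       [-2.08263029e-04, -3.21509751e-01,  9.46906245e-01,
        -1.41839877e-01],
       [ 0.00000000e+00,  0.00000000e+00,  0.00000000e+00,
         1.00000000e+00]])}
```

```bash
python3 - <<'E'
from h import *
d=np.load('pics/top0.npy');c=ctrl.calibration('top');K,R,t=c['intrinsics'],c['R'],c['t']
v,u=np.mgrid[:384,:512];X=np.stack([(u-K[0,2])/K[0,0]*d,(v-K[1,2])/K[1,1]*d,d],-1)
X=((X-t)@R)[d>0]
o=X[(X[:,2]>.07)&(X[:,0]>.2)&(X[:,0]<.75)&(abs(X[:,1])<.6)]
q,inv=np.unique(np.round(o[:,:2]/.05),axis=0,return_inverse=True)
for i,k in enumerate(q): print(k*.05,o[inv.ravel()==i,2].max().round(3),end=' ; ')
g=np.load('jig.npz');ob=ctrl.get_obs();M=Rot.from_quat(ob['tool_rot']).as_matrix()
P=lambda x,y,z:np.r_[g['R']@np.array([x,y])/1e3+g['t'],z]
T=P(-112,-50,.2);print('\nshift',M.T@(T-ob['tool_pos']),T)
E
```

```text
[ 0.35 -0.35] 0.129 ; [ 0.35 -0.3 ] 0.257 ; [ 0.35 -0.25] 0.261 ; [0.35 0.55] 0.07 ; [ 0.4 -0.6] 0.085 ; [ 0.4  -0.55] 0.083 ; [ 0.4 -0.5] 0.081 ; [ 0.4 -0.3] 0.261 ; [ 0.4  -0.25] 0.262 ; [ 0.45 -0.6 ] 0.083 ; [ 0.45 -0.55] 0.086 ; [ 0.45 -0.5 ] 0.085 ; [0.45 0.2 ] 0.077 ; [0.45 0.25] 0.08 ; [0.45 0.3 ] 0.074 ; [ 0.5 -0.5] 0.081 ; [0.5 0.2] 0.081 ; [0.5  0.25] 0.083 ; [0.5 0.3] 0.075 ; [0.5 0.5] 0.099 ; [0.55 0.25] 0.077 ; [0.55 0.45] 0.093 ; [0.55 0.5 ] 0.1 ; [ 0.6 -0.6] 0.103 ; [ 0.6  -0.55] 0.099 ; [ 0.6  -0.35] 0.116 ; [ 0.6 -0.3] 0.111 ; [ 0.6  -0.25] 0.11 ; [ 0.6 -0.2] 0.107 ; [0.6  0.45] 0.071 ; [ 0.65 -0.6 ] 0.225 ; [ 0.65 -0.55] 0.22 ; [ 0.65 -0.5 ] 0.169 ; [ 0.65 -0.35] 0.111 ; [ 0.65 -0.3 ] 0.133 ; [ 0.65 -0.25] 0.135 ; [ 0.65 -0.2 ] 0.114 ; [0.65 0.3 ] 0.071 ; [ 0.7 -0.6] 0.248 ; [ 0.7  -0.55] 0.243 ; [ 0.7 -0.5] 0.209 ; [ 0.7  -0.45] 0.176 ; [ 0.7 -0.4] 0.111 ; [ 0.7  -0.35] 0.11 ; [ 0.7 -0.3] 0.136 ; [ 0.7  -0.25] 0.111 ; [ 0.7 -0.2] 0.115 ; [0.7  0.05] 0.097 ; [0.7 0.1] 0.1 ; [0.7  0.25] 0.07 ; [ 0.75 -0.6 ] 0.245 ; [ 0.75 -0.55] 0.234 ; [ 0.75 -0.5 ] 0.224 ; [ 0.75 -0.45] 0.205 ; [ 0.75 -0.4 ] 0.144 ; [ 0.75 -0.35] 0.109 ; [ 0.75 -0.3 ] 0.139 ; [ 0.75 -0.25] 0.106 ; [ 0.75 -0.2 ] 0.113 ; 
shift [ 0.47106776 -0.57335136  0.03153453] [0.44335421 0.1665484  0.2       ]
```

Emit:
{"api": "move_arm", "payload": {"motion": [{"hand": 0,"tx": 0.02,"ty": -0.02,"tz": -0.08,"twist": 0},{"hand": -1,"tx": 0.04,"ty": -0.05,"tz": -0.15,"twist": -0.05},{"hand": -1,"tx": 0.07,"ty": -0.09,"tz": -0.21,"twist": -0.1},{"hand": -1,"tx": 0.11,"ty": -0.14,"tz": -0.24,"twist": -0.15},{"hand": -1,"tx": 0.16,"ty": -0.19,"tz": -0.26,"twist": -0.2},{"hand": -1,"tx": 0.21,"ty": -0.25,"tz": -0.26,"twist": -0.25},{"hand": -1,"tx": 0.26,"ty": -0.31,"tz": -0.26,"twist": -0.3},{"hand": -1,"tx": 0.31,"ty": -0.37,"tz": -0.26,"twist": -0.35},{"hand": -1,"tx": 0.36,"ty": -0.43,"tz": -0.26,"twist": -0.4},{"hand": -1,"tx": 0.4,"ty": -0.49,"tz": -0.26,"twist": -0.45}]}}

```text
clock: 0.98
tool_pos: [0.2648, -0.2184, 0.3611]
tool_rot: [0.824, 0.566, 0.0, 0.0]
ft_force: [1.4, 0.2, 0.5]
gripper_width: 0.0
grip_force: 0.0
```

```bash
cat > rel.py <<'E'
import sys
from h import *
g=np.load('jig.npz');ob=ctrl.get_obs();M=Rot.from_quat(ob['tool_rot']).as_matrix()
x,y,z=map(float,sys.argv[1:4])
T=np.r_[g['R']@np.array([x,y])/1e3+g['t'],z/1e3]
yaw=np.arctan2(M[1,0],M[0,0]);want=np.pi/2+float(g['th'])
tp=ob['tool_pos'];j=g['R'].T@(tp[:2]-g['t'])*1e3
print('clock',ob['clock'],'jig tcp',j.round(1),(tp[2]*1e3).round(1),'F jig',(g['R'].T@ob['ft_force'][:2]).round(2),ob['ft_force'][2].round(2),'w',ob['gripper_width'])
print('t units',(M.T@(T-tp)/.5).round(4),'twist',-(np.degrees(want-yaw))/120,'q',ob['qpos'].round(2))
E
python3 rel.py -112 -50 150
```

```text
clock 0.9833 jig tcp [-170.6 -470.3] 361.1 F jig [1.29 0.55] 0.49 w 3.542033811755581e-05
t units [0.8467 0.0563 0.4227] twist -0.03436419305343958 q [-0.69 -0.08 -0.19  1.46  0.    1.25]
```

Emit:
{"api": "move_arm", "payload": {"motion": [{"hand": -1,"tx": 0.08,"ty": 0.005,"tz": 0.0,"twist": -0.03},{"hand": -1,"tx": 0.16,"ty": 0.01,"tz": 0.0,"twist": -0.034},{"hand": -1,"tx": 0.24,"ty": 0.015,"tz": 0.02,"twist": -0.034},{"hand": -1,"tx": 0.31,"ty": 0.02,"tz": 0.05,"twist": -0.034},{"hand": -1,"tx": 0.38,"ty": 0.025,"tz": 0.09,"twist": -0.034},{"hand": -1,"tx": 0.45,"ty": 0.03,"tz": 0.13,"twist": -0.034},{"hand": -1,"tx": 0.52,"ty": 0.035,"tz": 0.17,"twist": -0.034},{"hand": -1,"tx": 0.59,"ty": 0.04,"tz": 0.21,"twist": -0.034},{"hand": -1,"tx": 0.66,"ty": 0.045,"tz": 0.25,"twist": -0.034},{"hand": -1,"tx": 0.73,"ty": 0.05,"tz": 0.29,"twist": -0.034}]}}

```text
clock: 1.82
tool_pos: [0.4205, 0.1124, 0.2152]
tool_rot: [0.805, 0.593, -0.0, 0.0]
ft_force: [1.5, -0.8, 1.0]
gripper_width: 0.0005
grip_force: 0.0
```

```bash
python3 rel.py -112 -50 150
```

```text
clock 1.8167 jig tcp [-118.1 -108.5] 215.2 F jig [ 1.67 -0.37] 1.01 w 0.0004638150432773404
t units [0.117  0.0115 0.1305] twist -0.002397304604828197 q [ 0.26  0.12 -0.37  1.09 -0.    2.13]
```

Emit:
{"api": "move_arm", "payload": {"motion": [{"hand": -1,"tx": 0.06,"ty": 0.005,"tz": 0.06,"twist": -0.002},{"hand": -1,"tx": 0.117,"ty": 0.0115,"tz": 0.13,"twist": -0.002},{"hand": -1,"tx": 0.117,"ty": 0.0115,"tz": 0.13,"twist": -0.002}]}}

```text
clock: 2.07
tool_pos: [0.4421, 0.1674, 0.1462]
tool_rot: [0.803, 0.596, -0.003, -0.001]
ft_force: [-0.9, 0.1, 0.1]
gripper_width: 0.0004
grip_force: 0.0
```

```bash
python3 rel.py -112 -50 60; python3 - <<'E'
from h import *
import cv2
o=ctrl.get_obs();p,d=ctrl.capture('wrist')
H=ctrl.calibration('wrist');K,E=H['intrinsics'],H['hand_eye'];g=np.load('jig.npz')
M=Rot.from_quat(o['tool_rot']).as_matrix()
p=np.ascontiguousarray(p[:,:,::-1])
def pr(x,y,z):
    X=np.r_[g['R']@np.array([x,y])/1e3+g['t'],z/1e3]
    c=E[:3,:3].T@(M.T@(X-o['tool_pos'])-E[:3,3]);q=K@c;return q[:2]/q[2]
big=cv2.resize(p,(800,600))
for x,y,z in[(-130,-86,40),(-94,-86,40),(-94,-14,40),(-130,-14,40),(-134,-17,66),(-88,-17,66),(-112,-50,40),(-145,-130,16)]:
    q=pr(x,y,z);print((x,y,z),(q*1.5625).round(0));cv2.drawMarker(big,tuple(int(a) for a in q*1.5625),(0,0,255),0,12,1)
cv2.imwrite('pics/w1.png',big)
E
```

```text
clock 2.0667 jig tcp [-113.5  -49.5] 146.2 F jig [-0.94 -0.13] 0.12 w 0.0004036983529934765
t units [-0.0005  0.0039  0.1723] twist 0.0011703613806223491 q [ 0.36  0.23 -0.41  0.93  0.    2.23]
(-130, -86, 40) [380. 367.]
(-94, -86, 40) [444. 367.]
(-94, -14, 40) [448. 240.]
(-130, -14, 40) [378. 240.]
(-134, -17, 66) [366. 257.]
(-88, -17, 66) [464. 258.]
(-112, -50, 40) [412. 306.]
(-145, -130, 16) [360. 412.]
```

View pics/w1.png

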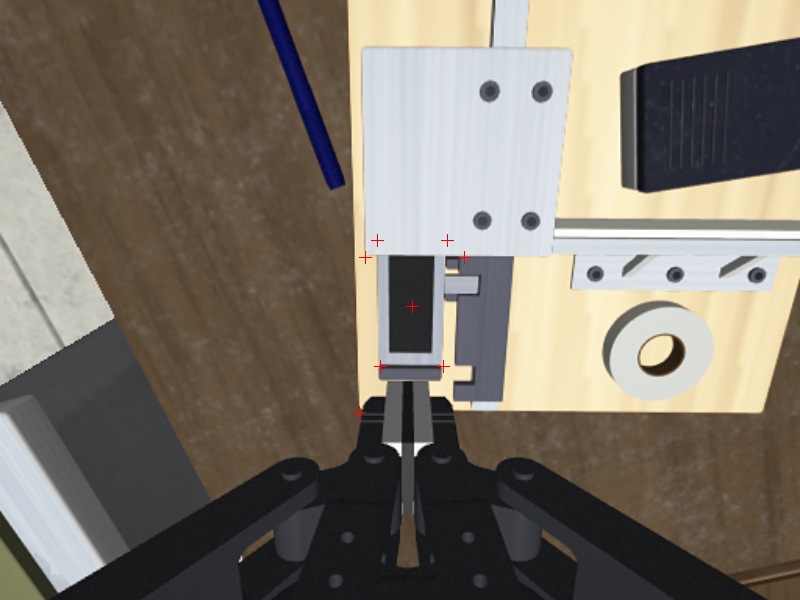

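The projected jig points line up with the bar and the shoe rear edge (row 257), so the pose is good. Next is the descent.

Emit:
{"api": "move_arm", "payload": {"motion": [{"hand": -1,"tx": 0,"ty": 0.004,"tz": 0.07,"twist": 0.001},{"hand": -1,"tx": 0,"ty": 0.004,"tz": 0.14,"twist": 0.001},{"hand": -1,"tx": 0,"ty": 0.004,"tz": 0.19,"twist": 0.001},{"hand": -1,"tx": 0,"ty": 0.004,"tz": 0.2,"twist": 0.001},{"hand": -1,"tx": 0,"ty": 0.004,"tz": 0.2,"twist": 0.001}]}}

```text
clock: 2.53
tool_pos: [0.4437, 0.163, 0.0507]
tool_rot: [0.805, 0.593, -0.002, -0.0]
ft_force: [-0.6, -0.6, 0.8]
gripper_width: 0.0003
grip_force: 0.0
```

```bash
python3 rel.py -112 -50 31
```

```text
clock 2.5333 jig tcp [-110.6  -53.3] 50.7 F jig [-0.44 -0.75] 0.83 w 0.00028537361443915505
t units [ 0.0067 -0.0027  0.0394] twist -0.002121287785754422 q [ 0.35  0.33 -0.56  0.68 -0.    2.22]
```

Emit:
{"api": "move_arm", "payload": {"motion": [{"hand": -1,"tx": 0,"ty": -0.003,"tz": 0.015,"twist": -0.002},{"hand": -1,"tx": 0,"ty": -0.003,"tz": 0.025,"twist": -0.002},{"hand": -1,"tx": 0,"ty": -0.003,"tz": 0.033,"twist": -0.002},{"hand": -1,"tx": 0,"ty": -0.003,"tz": 0.04,"twist": -0.002},{"hand": -1,"tx": 0,"ty": -0.003,"tz": 0.04,"twist": -0.002},{"hand": -1,"tx": 0,"ty": -0.003,"tz": 0.04,"twist": -0.002}]}}

```text
clock: 3.03
tool_pos: [0.4453, 0.165, 0.0322]
tool_rot: [0.803, 0.595, 0.001, 0.001]
ft_force: [2.1, -0.4, 5.3]
gripper_width: 0.0002
grip_force: 2.4
```

```bash
python3 rel.py -112 -28 31
```

```text
clock 3.0333 jig tcp [-109.7  -50.9] 32.2 F jig [2.18 0.2 ] 5.3 w 0.00022663551461832356
t units [ 0.0459 -0.0046  0.0024] twist 0.00026092684977967775 q [ 0.36  0.36 -0.59  0.63 -0.    2.22]
```

Emit:
{"api": "move_arm", "payload": {"motion": [{"hand": -1,"tx": 0.0,"ty": -0.003,"tz": 0.004,"twist": 0},{"hand": -1,"tx": 0.01,"ty": -0.004,"tz": 0.004,"twist": 0},{"hand": -1,"tx": 0.02,"ty": -0.004,"tz": 0.004,"twist": 0},{"hand": -1,"tx": 0.03,"ty": -0.004,"tz": 0.004,"twist": 0},{"hand": -1,"tx": 0.04,"ty": -0.004,"tz": 0.004,"twist": 0},{"hand": -1,"tx": 0.047,"ty": -0.004,"tz": 0.004,"twist": 0},{"hand": -1,"tx": 0.053,"ty": -0.004,"tz": 0.004,"twist": 0},{"hand": -1,"tx": 0.06,"ty": -0.004,"tz": 0.004,"twist": 0}]}}

```text
clock: 3.7
tool_pos: [0.4493, 0.1921, 0.0293]
tool_rot: [0.804, 0.595, -0.002, 0.001]
ft_force: [-1.3, -5.6, 7.3]
gripper_width: -0.0
grip_force: 3.7
```

```bash
python3 rel.py -112 27 31; python3 - <<'E'
from h import *
import cv2
p,d=ctrl.capture('wrist');cv2.imwrite('pics/w2.png',cv2.resize(p[:,:,::-1],(800,600)))
E
```

```text
clock 3.7 jig tcp [-113.8  -23.8] 29.3 F jig [ 0.4  -5.72] 7.32 w -1.966933638904748e-05
t units [ 0.1016  0.0036 -0.0038] twist 2.7646245324264263e-05 q [ 0.41  0.38 -0.55  0.64 -0.    2.27]
```

View pics/w2.png

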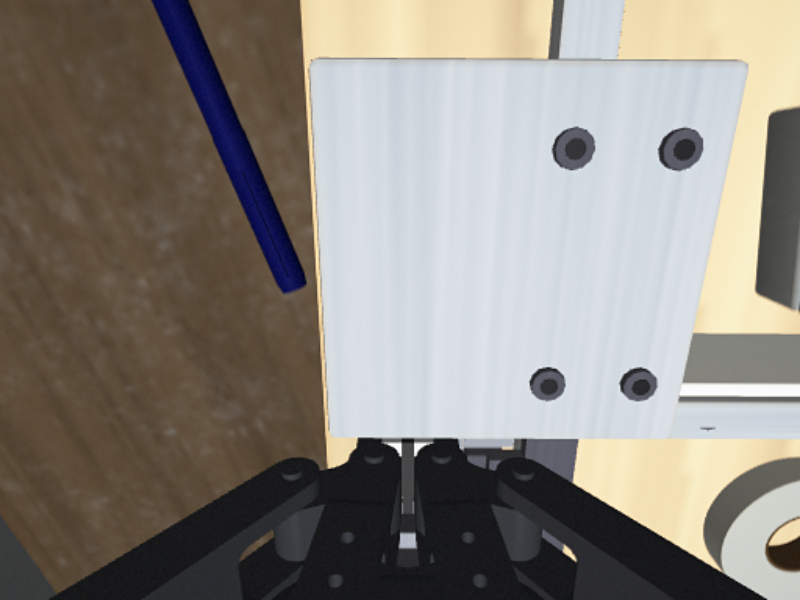

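The fingers stand behind the shoe's rear edge (row 438). I'll push on while the bar stays held.

Emit:
{"api": "move_arm", "payload": {"motion": [{"hand": -1,"tx": 0.008,"ty": 0.002,"tz": 0,"twist": 0},{"hand": -1,"tx": 0.016,"ty": 0.002,"tz": 0,"twist": 0},{"hand": -1,"tx": 0.024,"ty": 0.003,"tz": 0,"twist": 0},{"hand": -1,"tx": 0.032,"ty": 0.003,"tz": 0,"twist": 0},{"hand": -1,"tx": 0.032,"ty": 0.003,"tz": 0,"twist": 0}]}}

```text
clock: 4.17
tool_pos: [0.4546, 0.2075, 0.029]
tool_rot: [0.803, 0.596, -0.002, 0.0]
ft_force: [-2.3, -3.5, 5.6]
gripper_width: 0.0001
grip_force: 3.0
```

```bash
python3 rel.py -112 27 31; python3 - <<'E'
from h import *
import cv2
p,d=ctrl.capture('wrist');cv2.imwrite('pics/w3.png',cv2.resize(p[:,:,::-1],(800,600)))
E
```

```text
clock 4.1667 jig tcp [-113.1   -7.5] 29.0 F jig [-1.22 -4.03] 5.57 w 6.862895298568122e-05
t units [ 0.0691  0.0023 -0.0042] twist 0.00032242077304621815 q [ 0.43  0.4  -0.52  0.65 -0.    2.29]
```

View pics/w3.png

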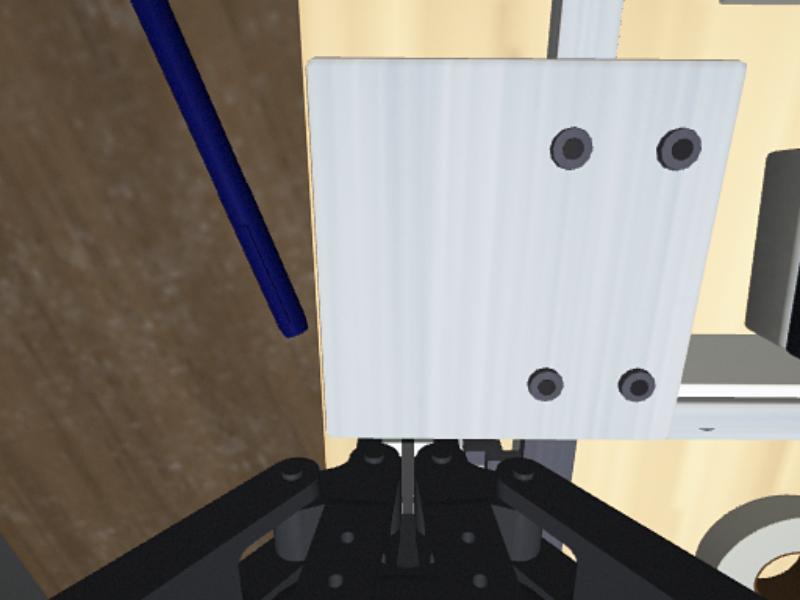

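The shoe moves with the finger (edge still at row 438), with travel about 18 mm. I'll continue.

Emit:
{"api": "move_arm", "payload": {"motion": [{"hand": -1,"tx": 0.008,"ty": 0.001,"tz": 0,"twist": 0},{"hand": -1,"tx": 0.016,"ty": 0.002,"tz": 0,"twist": 0},{"hand": -1,"tx": 0.024,"ty": 0.002,"tz": -0.001,"twist": 0},{"hand": -1,"tx": 0.032,"ty": 0.002,"tz": -0.001,"twist": 0},{"hand": -1,"tx": 0.04,"ty": 0.002,"tz": -0.002,"twist": 0},{"hand": -1,"tx": 0.048,"ty": 0.002,"tz": -0.002,"twist": 0},{"hand": -1,"tx": 0.056,"ty": 0.002,"tz": -0.002,"twist": 0},{"hand": -1,"tx": 0.06,"ty": 0.002,"tz": -0.002,"twist": 0},{"hand": -1,"tx": 0.06,"ty": 0.002,"tz": -0.002,"twist": 0}]}}

```text
clock: 4.97
tool_pos: [0.4665, 0.2378, 0.0301]
tool_rot: [0.803, 0.596, 0.0, -0.0]
ft_force: [-1.6, -2.2, -1.7]
gripper_width: 0.0002
grip_force: 1.5
```

```bash
python3 rel.py -112 30 31
```

```text
clock 4.9667 jig tcp [-110.7   24.9] 30.1 F jig [-0.88 -2.53] -1.7 w 0.0002082801629765326
t units [ 0.0102 -0.0027 -0.0018] twist 0.0006045505837789316 q [ 0.47  0.43 -0.47  0.68  0.    2.34]
```

Now small steps, watching the force.

Emit:
{"api": "move_arm", "payload": {"motion": [{"hand": -1,"tx": 0.003,"ty": -0.001,"tz": 0,"twist": 0},{"hand": -1,"tx": 0.006,"ty": -0.001,"tz": 0,"twist": 0},{"hand": -1,"tx": 0.006,"ty": -0.001,"tz": 0,"twist": 0}]}}

```text
clock: 5.22
tool_pos: [0.4675, 0.2407, 0.0306]
tool_rot: [0.803, 0.596, 0.001, 0.0]
ft_force: [-1.2, -2.7, -1.9]
gripper_width: 0.0001
grip_force: 1.2
```

```bash
python3 rel.py -112 30 31
```

```text
clock 5.2167 jig tcp [-110.5   28. ] 30.6 F jig [-0.4 -2.9] -1.93 w 8.666806583897704e-05
t units [ 0.004  -0.003  -0.0008] twist 0.0002969376304461466 q [ 0.48  0.43 -0.46  0.68  0.    2.34]
```

Emit:
{"api": "move_arm", "payload": {"motion": [{"hand": -1,"tx": 0.003,"ty": 0,"tz": 0,"twist": 0},{"hand": -1,"tx": 0.004,"ty": 0,"tz": 0,"twist": 0},{"hand": -1,"tx": 0.004,"ty": 0,"tz": 0,"twist": 0}]}}

```text
clock: 5.47
tool_pos: [0.4675, 0.2407, 0.0306]
tool_rot: [0.804, 0.595, -0.001, 0.001]
ft_force: [-1.9, -7.3, 0.6]
gripper_width: 0.0003
grip_force: 3.6
```

```bash
python3 rel.py -112 30 31
```

```text
clock 5.4667 jig tcp [-110.5   28. ] 30.6 F jig [ 0.34 -7.56] 0.61 w 0.00029048067559367955
t units [ 0.004  -0.003  -0.0007] twist -0.0001394100640589108 q [ 0.48  0.43 -0.46  0.68 -0.    2.34]
```

Emit:
{"api": "move_arm", "payload": {"motion": [{"hand": -1,"tx": 0.004,"ty": 0,"tz": 0,"twist": 0},{"hand": -1,"tx": 0.004,"ty": 0,"tz": 0,"twist": 0}]}}

```text
clock: 5.63
tool_pos: [0.4675, 0.2407, 0.0306]
tool_rot: [0.804, 0.595, -0.002, 0.003]
ft_force: [-2.3, -12.3, 3.9]
gripper_width: 0.0
grip_force: 6.1
```

```bash
python3 rel.py -112 30 31
```

```text
clock 5.6333 jig tcp [-110.5   28. ] 30.6 F jig [  1.37 -12.39] 3.87 w 2.777053236287913e-05
t units [ 0.0041 -0.0029 -0.0008] twist -0.0005003208229202686 q [ 0.48  0.43 -0.46  0.68 -0.01  2.35]
```

It's at a hard stop, so I'll back off, lift and look.

Emit:
{"api": "move_arm", "payload": {"motion": [{"hand": -1,"tx": -0.015,"ty": 0,"tz": 0,"twist": 0},{"hand": -1,"tx": -0.03,"ty": 0,"tz": 0,"twist": 0},{"hand": -1,"tx": -0.03,"ty": 0,"tz": -0.05,"twist": 0},{"hand": -1,"tx": -0.03,"ty": 0,"tz": -0.12,"twist": 0},{"hand": -1,"tx": -0.05,"ty": 0,"tz": -0.19,"twist": 0},{"hand": -1,"tx": -0.12,"ty": 0,"tz": -0.26,"twist": 0},{"hand": -1,"tx": -0.19,"ty": 0,"tz": -0.3,"twist": 0},{"hand": -1,"tx": -0.2,"ty": 0,"tz": -0.3,"twist": 0}]}}

```text
clock: 6.3
tool_pos: [0.4406, 0.1468, 0.1851]
tool_rot: [0.804, 0.595, 0.004, 0.002]
ft_force: [-0.2, 0.5, 0.7]
gripper_width: 0.0002
grip_force: 0.0
```

```bash
python3 rel.py -112 30 31; python3 - <<'E'
from h import *
import cv2
p,d=ctrl.capture('wrist');cv2.imwrite('pics/w4.png',cv2.resize(p[:,:,::-1],(800,600)))
E
```

```text
clock 6.3 jig tcp [-108.9  -69.7] 185.1 F jig [-0.31  0.4 ] 0.67 w 0.00019688127223654777
t units [ 0.1979 -0.0086  0.3091] twist -0.0004653412092209628 q [ 0.32  0.18 -0.37  1.01 -0.    2.19]
```

View pics/w4.png

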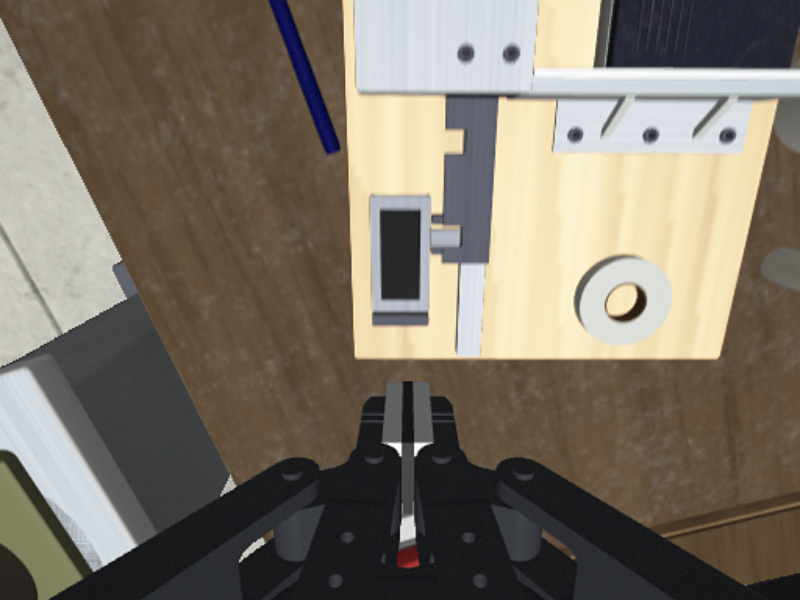

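The nose sits in the second notch, around (445,238). Next I'll check the box from the top and the bar height by depth.

```bash
python3 - <<'E'
from h import *
import cv2
p,_=ctrl.capture('top');cv2.imwrite('pics/crop2.png',cv2.resize(p[155:265,130:245,::-1],None,fx=5.4,fy=5.4,interpolation=cv2.INTER_CUBIC))
o=ctrl.get_obs();_,d=ctrl.capture('wrist');H=ctrl.calibration('wrist');K,E=H['intrinsics'],H['hand_eye'];M=Rot.from_quat(o['tool_rot']).as_matrix()
for n,(u,v) in dict(bar=(400,255),nose=(447,238),strap=(475,200),board=(560,220),shoe=(420,50)).items():
    i,j=int(v/1.5625),int(u/1.5625);z=np.median(d[i-2:i+3,j-2:j+3])
    X=M@(E[:3,:3]@(np.linalg.inv(K)@[j,i,1]*z)+E[:3,3])+o['tool_pos'];print(n,X[2].round(4))
E
```

```text
bar 0.0392
nose 0.0341
strap 0.0331
board 0.0153
shoe 0.0657
```

View pics/crop2.png

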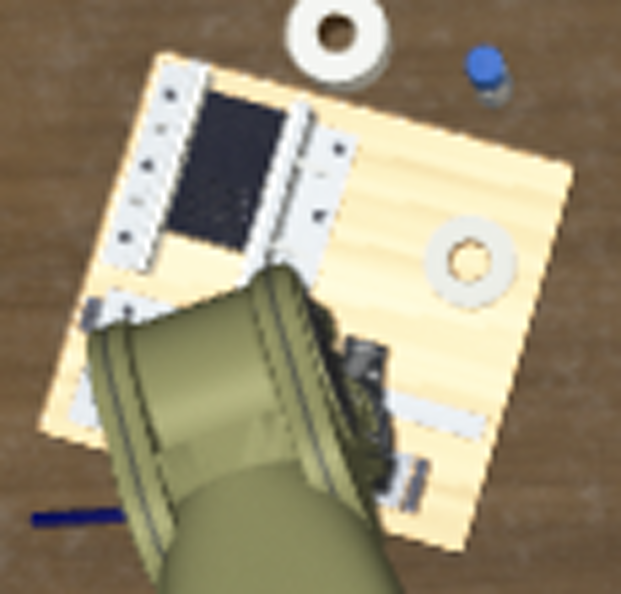

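The box is square between the fences and the bar is up at 39 mm, so the catch has locked. The arm is about 120 mm above everything.

```bash
python3 -c "
from station import ctrl
print(ctrl.sign_off())"
```

```text
the job is handed in; nothing more can be done
None
```

The jig is closed and handed in: the fence is home against its stop, the catch is up and locked in the second notch, the box is square between the fences, and the arm finished clear above the jig at 6.3 s.

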